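# Clip the vial rack into the shaker's spring-clip bracket

## Task

Pick up the rack of amber vials by its blue grip, keep it upright, and fit it in the bracket on top of the shaker: let its two ears down into the slots between the brass spring clips, then ease it down against the springs, firmly but gently, until both ears are fully home under the clips and the rack sits flat on its seats, and let go. Do not force it or hammer it down, for the shaker's rubber-mounted platform stands no hard push, and leave the rack of clear vials and everything else on the bench where it stands.

Things in the scene. Friction and masses are not known exactly. Their poses are not given: they have to be found in the camera images.
- rack_amber: the rack to fit: aluminium plate 50 (x) x 150 (y) x 8 mm, eight amber glass vials with black caps fixed in it (26 to 64 mm from the centre along y, within 23 mm of it in x, tops 61 mm up), a blue grip over its centre and an ear on each short end. About 0.36 kg. Origin: centre of the plate's underside; z up, y along its length, x across. Same either way round
- amber_grip (a point): centre of the blue grip block, 64 mm above the rack's underside, axes as the rack: 14 mm thick (x), 34 mm long (y), reaching 14 mm above and below this point, on an upright steel blade 8 mm thick. Take it from above, closing along x; nothing else of the rack rises above the plate within 25 mm of the centre in y
- ear_a (a point): tip of the ear on the rack's +y end, at its underside: 87 mm from the rack's centre. Each ear is 14 mm wide (x), 8 mm thick like the plate, and sticks out 12 mm from the plate's end
- ear_b (a point): the same on the rack's -y end
- rack_clear: a second rack of the same make and size with clear vials and white caps, to be left alone. Origin and axes as the other's
- shaker: bench shaker, switched off, fixed: white housing 230 x 230 mm, on top an aluminium platform 220 (x) x 240 (y) mm on four rubber mounts, its upper face 92 mm above the bench, carrying the bracket. Origin: centre of its underside, on the bench; y along the bracket, x to its back, z up. Nothing but the rack should press on it
- platform (a joint): how far the platform, with the bracket, has sunk on its rubber mounts, in m: 0 unloaded, 1 mm for every 8 N pressing down on it, the rack's own weight included. Its drive stands no hard push: it must never sink by more than 3 mm (about 25 N)
- seat (a point): centre of the bracket at the height of its two seats, 100 mm above the bench while the platform is unloaded (it sinks with it), axes as the shaker: the rack's origin belongs here when home, its y along this y, either way round. Home is a hard stop against the seats. Pressing the rack in takes 8 to 18 N from above besides its weight, which alone does not take it home
- slot_left (a point): mouth of the slot at the bracket's +y end, 83 mm from its centre, 50 mm above the platform. Each end is a dark steel post 46 mm wide (x) rising 42 to 52 mm over the platform, with an upright slot open to the top and the centre. An ear has 2 mm of play along y; the slot's back wall flares outwards at the top by 5 mm
- slot_right (a point): the same at the bracket's -y end
- knees_left (a point): midway between the two brass leaf clips of the +y slot, at their knees, 9.5 mm above the seat. They face each other in x, 24 mm apart at the top, 14 mm apart 16 mm above the knees, 9 mm at the knees, and give way sideways, each pressing with 1.6 N plus 1.6 N per mm. They resist an ear from 25 mm above home, most strongly at 10 mm (up to 18 N for the rack)
- knees_right (a point): the same in the -y slot. From 10 mm above home the ears drag past the knees with a steady 8 to 14 N for the whole rack; over the last 1.5 mm the knees snap in over the ears' top edges, the push needed drops suddenly by a third or more and the rack lands on its seats, where the force rises again. The clips then hold it down
- wash_bottle: white wash bottle with red cap and spout, 68 mm wide, 200 mm high; origin: centre of its underside; leave alone
- beaker: glass beaker, 80 mm wide, 95 mm high; origin: centre of its underside; leave alone
- reagent_jar: amber jar with a blue lid, 60 mm wide, 85 mm high; origin: centre of its underside; leave alone
- pen_pot: grey pen pot, 72 mm wide, 95 mm high; origin: centre of its underside; leave alone
- spatula: small spatula lying on the bench, 180 mm long; leave alone
- weigh_dish: aluminium weighing dish, 70 mm wide, 22 mm high; leave alone
Mind the look-alikes: they are no part of the job. What is shaped like the rack_amber but green is not meant.

How it is judged:
On the way, in this order (a step that is already met when the one before it is completed fails the run):
1. the amber rack is lifted clear of the bench and above the bracket's posts (height (world z) of rack_amber above 0.145 m), for 0.1 s.
2. both ears are let down into the slots, level and square, still short of home (z of rack_amber in the frame of seat between 0.003 and 0.02 m and horizontal distance between rack_amber and seat below 0.006 m and angle between the y axis of rack_amber and the y axis of seat, either way round below 0.08 rad and angle between rack_amber's own z axis and vertical below 0.06 rad), for 0.1 s.
At the end, for the whole second after the job is handed in: The amber rack sits home in the bracket: its origin no more than 1.5 mm above the seat and within 4 mm of it horizontally, its length within 0.05 rad of the bracket's, tilted less than 0.025 rad, at rest and let go (z of rack_amber in the frame of seat below 0.0015 m and horizontal distance between rack_amber and seat below 0.004 m and angle between the y axis of rack_amber and the y axis of seat, either way round below 0.05 rad and angle between rack_amber's own z axis and vertical below 0.025 rad and linear speed of rack_amber below 0.01 m/s and contact force between the fingers and rack_amber below 0.1 N); the robot touches nothing.
It fails at once if the shaker's platform is pushed down by more than 3 mm (about 25 N) (value of joint platform above 0.003 m).
It fails at once if the robot itself presses on the shaker with more than 15 N (contact force between any of the fingers, the arm and shaker above 15 N).
It fails at once if the rack of clear vials or another thing on the bench is shifted by more than 15 mm (distance of any of rack_clear, wash_bottle, beaker, reagent_jar, pen_pot, spatula, weigh_dish from where it was at the start of the episode above 0.015 m).
It fails at once if the amber rack is tipped by more than 0.5 rad (angle between rack_amber's own z axis and vertical above 0.5 rad).
It also fails if it takes over 64 s, if anything falls off the work surface, if the arm or the gripper's body presses on something with over 40 N, if the wrist force passes 120 N, or if a joint passes its speed limit or range.

## Robot

A 6-joint arm with a two-finger parallel gripper is mounted at the origin on the work surface. World frame = base frame: x ahead of the robot, y to its left, z up, the work surface at z = 0. Lengths are in m, angles in rad, forces in N, time in s.
With the tool pointing down it reaches from about 0.325 to 0.85 m from the base axis. Payload 4.4 kg.
Tool frame: the origin (TCP) lies at the very end of the fingers, on their centre line; the grasp point (between the pads) lies 19 mm behind it (manip.tcp_to_grasp is the z of the grasp point in the tool frame, in m); z points along the fingers, y is the direction in which the jaws open and shut (so a half turn about z gives the same grasp; the last joint's range is limited). The gripper opens to 94 mm and grips with 3 to 60 N. Pads are 16 mm wide; open, the fingers measure 119 mm over their backs; the gripper's body (75 mm by 177 mm) begins 78 mm behind the grasp point.
Start: joints at [0.988, 0.207, 1.542, -0, 1.393, -0.15], TCP at [0.241, 0.522, 0.205] pointing down, gripper open.
Joint ranges: [-2.73, 2.73], [-0.86, 2.22], [0.23, 2.46], [-1.11, 4.25], [0.08, 2.63], [-2.82, 2.82]. Speed limits (rad/s): [2.79, 2.79, 3.14, 3.14, 3.14, 3.14].

## Interface

Orientations are given as a 3x3 rotation matrix whose columns are the frame's x, y, z axes.
In Python, from rig import telemetry, imaging, job_done, find_in, spot_point, manip gives the robot as it stands. The module is installed in compiled form; this text tells all that it offers.
- The arm moves only by the shell command python3 -m jog 'ROWS'. ROWS is a JSON object of lists of equal length, an entry for each row: "angular": the turn, a rotation vector about the tool's x, y, z in degrees, a list of three; "slide": the shift along the tool's x, y, z in m, a list of three; "fingers": the finger opening in m, from 0 to 0.094. A call has 1 to 8 rows; each row shifts and turns the commanded pose from where the row before left it, along the tool's axes as they then stand; what a row does not reach is not made up. A row lasts 1/12 s, in which the tool goes at most 41.7 mm and 7.16 degrees, less where a joint would pass 70% of its speed; a pose out of reach is approached as far as the arm can. A call is refused whole if a number of a shift passes 0.0417 or a number of a turn 7.16, either way. A call with a gripper value outside its range is refused whole. The fingers move at their own pace and stop on an object; the grip force is fixed at half the most. Time passes only in rows, so rows that do not move let the fingers close. It gives the time, the measured TCP pose, the force and the opening at its end, in the units of the state.
- telemetry.sense(): the state, without advancing time (a new reading comes with each control period).
- imaging.get_image(name): name is "scene" or "top" or "wrist"; returns the picture (480x640x3 uint8, blue, green, red); there is no depth.
- imaging.calibration(name): a dict with "intrinsics" (3x3 intrinsics, pixels), "R" (3x3) and "t" (3): a world point X has camera coordinates R X + t; the wrist camera has in their place "tool_from_camera" (4x4, takes a point from camera to tool coordinates, whose origin is the TCP and whose axes are the flange's). Camera axes: x right, y down, z forward; pixel columns grow to the right and rows downward; lengths in m; the calibration is good to about 2 mm. The wrist camera is an equidistant fisheye: a pixel r from the principal point sees the ray r / f radians off the axis. A picture is of the moment at which its call begins: read the wrist's pose just before it. calibration takes no time and is no camera call.
- job_done(): hands the job in, once; it reports no verdict.
Trained networks look in the newest picture that a camera, given by its name, has taken for a name from the list of things; names that differ only in an ending like _2 or _b are one class to them, and where a whole thing is asked for, a point or a joint stands for the part that bears it (a point fixed in the world has none). Each returns a list of dicts, best first, with "score" (0 to 1); they miss things now and then, are a little off and sometimes report something else, mostly with a low value. They report only what shows in the picture. A call takes as long as a camera call. They do not tell look-alikes from the thing itself.
- find_in(camera, name): "uv" ([column, row] in pixels, amid what is visible of it).
- spot_point(camera, name): "uv" ([column, row] in pixels: a listed point, or the origin of a listed thing).
The state is a dict: "time_s": time; "joints": joint angles; "dq": joint speeds; "joint_torque": joint torques, N m; "position": TCP position; "orientation": TCP orientation; "wrist_force": force on the tool from outside, world axes, zero at the start; "wrist_torque": the same for the moment, N m; "gripper_width": finger opening in m.
Only numpy, scipy, OpenCV 4.12 (cv2) and the standard library are available. Lean on these libraries where they do the work, as an engineer would, in place of code of your own. Each camera call takes 0.05 s, during which the arm holds its last target.

## Working session

There is one attempt and no reset: what is moved stays moved. The work goes in short steps, Python scripts to look and compute and a shell command to move; the robot and the scene stay as the last step left them, time stands still between calls to the robot, and variables do not carry over. Pictures are saved under pics/ and viewed, and the job is handed in when it is done.

```bash
mkdir -p pics; python3 - <<'E'
from rig import telemetry, imaging, find_in, spot_point, manip
import cv2,numpy as np
print(manip.tcp_to_grasp)
s=telemetry.sense();print(s)
for c in ["scene","top","wrist"]:
    im=imaging.get_image(c);cv2.imwrite(f"pics/{c}0.png",im)
    k=imaging.calibration(c);print(c,k)
E
```

```text
-0.0188
{'time_s': 0.0, 'joints': array([ 9.87515266e-01,  2.07389811e-01,  1.54293116e+00, -1.24223668e-05,
        1.39350950e+00, -1.50525343e-01]), 'dq': array([ 0.00055688, -0.00075409,  0.00080682, -0.00033046,  0.00067438,
        0.00109973]), 'joint_torque': array([ 4.06364488e-04, -3.70881021e+01, -2.81418639e+01,  7.00494507e-02,
        3.61803873e-02, -1.63365844e-04]), 'position': array([0.24072013, 0.52130228, 0.20431878]), 'orientation': array([[-9.07814249e-01,  4.19370714e-01, -1.22230820e-03],
       [ 4.19372371e-01,  9.07812371e-01, -1.87455377e-03],
       [ 3.23493551e-04, -2.21434891e-03, -9.99997496e-01]]), 'wrist_force': array([-0.01087488,  0.12633987,  0.19740121]), 'wrist_torque': array([-0.00528991,  0.01388935,  0.01341607]), 'gripper_width': 0.09376713072842592}
scene {'intrinsics': array([[458.80362301,   0.        , 320.18940234],
       [  0.        , 458.80362301, 239.49122856],
       [  0.        ,   0.        ,   1.        ]]), 'R': array([[-0.26724331,  0.96362322, -0.00336276],
       [ 0.83071507,  0.22861232, -0.50759126],
       [-0.4883579
[... 300 characters left out ...]
.00140686],
       [-0.98569006,  0.00480786, -0.16849926],
       [ 0.16849012, -0.00224912, -0.98570078]]), 't': array([-0.0860844 ,  0.53915672,  1.56622354])}
wrist {'intrinsics': array([[371.64829954,   0.        , 324.52667489],
       [  0.        , 371.64829954, 236.63207387],
       [  0.        ,   0.        ,   1.        ]]), 'tool_from_camera': array([[ 4.57735650e-04, -9.72417920e-01, -2.33244890e-01,
         6.68475585e-02],
       [ 9.99997929e-01,  9.07608442e-04, -1.82143331e-03,
         3.34570635e-04],
       [ 1.98288942e-03, -2.33243573e-01,  9.72416322e-01,
        -1.78335585e-01],
       [ 0.00000000e+00,  0.00000000e+00,  0.00000000e+00,
         1.00000000e+00]])}
```

View pics/scene0.png

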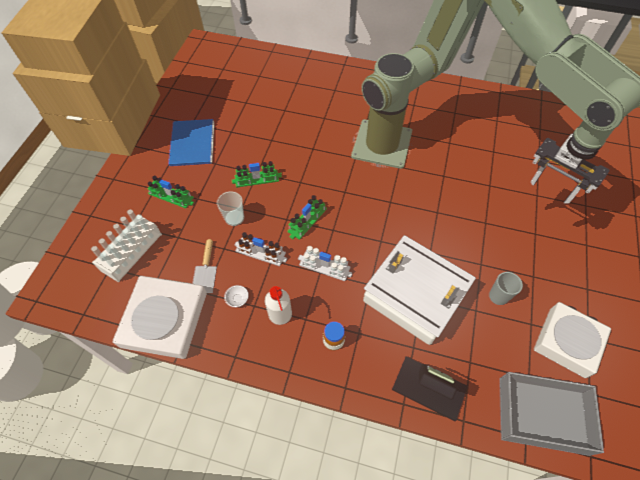

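View pics/top0.png

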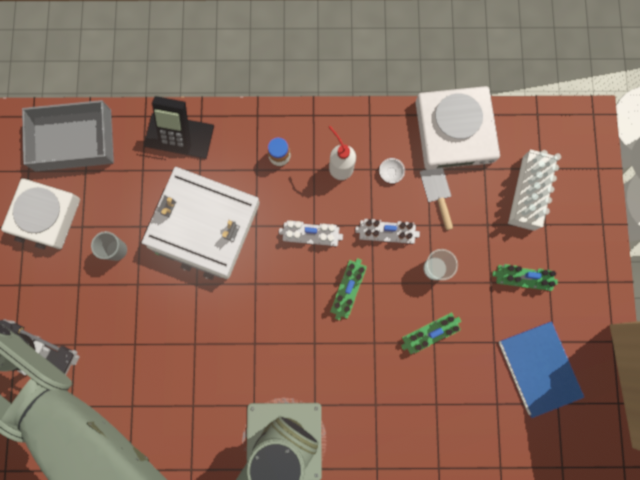

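View pics/wrist0.png

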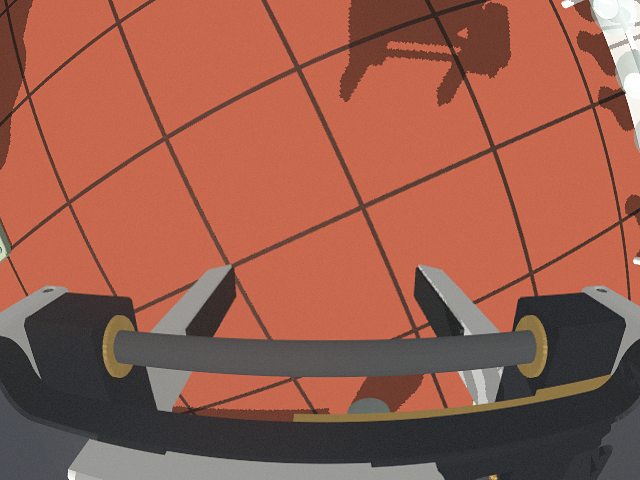

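```bash
python3 - <<'E'
from rig import telemetry, imaging, find_in, spot_point, manip
for c in ["scene","top"]:
    imaging.get_image(c)
    for n in ["rack_amber","amber_grip","ear_a","shaker","seat","slot_left","knees_left"]:
        print(c,n,[(np_['uv'],round(np_['score'],2)) for np_ in spot_point(c,n)])
print(telemetry.sense()['time_s'])
E
```

```text
scene rack_amber [([257.1, 180.4], 0.89), ([172.0, 196.4], 0.68), ([306.7, 224.5], 0.57), ([397.2, 264.4], 0.23)]
scene amber_grip [([165.2, 181.9], 0.8), ([305.3, 211.4], 0.69), ([258.8, 245.2], 0.58), ([254.2, 165.0], 0.57)]
scene ear_a [([284.6, 260.8], 0.91), ([291.7, 238.5], 0.88), ([236.6, 245.7], 0.83), ([319.2, 203.7], 0.8), ([235.0, 184.8], 0.8), ([278.3, 174.7], 0.69), ([190.7, 204.7], 0.58), ([152.9, 189.5], 0.55), ([205.9, 267.7], 0.17)]
scene shaker [([417.4, 293.0], 0.91)]
scene seat [([418.4, 280.3], 0.77)]
scene slot_left [([452.6, 289.6], 0.85), ([397.6, 261.3], 0.29)]
scene knees_left [([450.5, 295.6], 0.61), ([258.9, 252.4], 0.28)]
top rack_amber [([347.4, 288.7], 0.96), ([429.6, 335.3], 0.96), ([385.2, 233.7], 0.94), ([520.4, 279.1], 0.84), ([167.8, 205.7], 0.61)]
top amber_grip [([350.0, 286.1], 0.98), ([388.7, 231.4], 0.87), ([435.9, 334.4], 0.66), ([532.2, 273.6], 0.62)]
top ear_a [([355.0, 226.8], 0.94), ([556.2, 283.7], 0.94), ([418.2, 232.7], 0.79), ([360.2, 258.3], 0.78), ([492.8, 275.2], 0.66), ([458.1, 315.9], 0.62), ([336.0, 316.7], 0.58), ([405.5, 347.6], 0.57), ([340.2, 170.2], 0.23)]
top shaker [([205.1, 226.7], 0.79), ([171.5, 206.0], 0.58)]
top seat [([201.8, 217.7], 0.74), ([169.1, 205.9], 0.58), ([442.0, 200.9], 0.48)]
top slot_left [([169.5, 207.8], 0.59)]
top knees_left [([171.1, 205.3], 0.66)]
0.95
```

The racks in the top view are (311,233) with white caps (clear) and (388,231) with an aluminium plate and black caps. Three green ones are at (350,289), (431,334) and (525,278). The one at (388,231) fits the description, so I'll confirm it in a crop.

```bash
cat > h.py <<'E'
import numpy as np,cv2
from rig import imaging,telemetry
def unproj(c,uv,z):
    k=imaging.calibration(c);d=np.linalg.inv(k['intrinsics'])@[uv[0],uv[1],1]
    d=k['R'].T@d;C=-k['R'].T@k['t'];return C+d*(z-C[2])/d[2]
def proj(c,X):
    k=imaging.calibration(c);p=k['intrinsics']@(k['R']@np.asarray(X)+k['t']);return p[:2]/p[2]
def wray(uv,st):
    k=imaging.calibration('wrist');K=k['intrinsics'];T=k['tool_from_camera']
    x=(uv[0]-K[0,2])/K[0,0];y=(uv[1]-K[1,2])/K[1,1];r=np.hypot(x,y);s=np.sin(r)/max(r,1e-9)
    d=np.array([x*s,y*s,np.cos(r)])
    return st['orientation']@T[:3,3]+st['position'], st['orientation']@T[:3,:3]@d
def wun(uv,st,z):
    o,d=wray(uv,st);return o+d*(z-o[2])/d[2]
def wproj(X,st):
    k=imaging.calibration('wrist');K=k['intrinsics'];T=k['tool_from_camera']
    p=st['orientation'].T@(np.asarray(X)-st['position']);p=T[:3,:3].T@(p-T[:3,3])
    r=np.arctan2(np.hypot(p[0],p[1]),p[2]);u=p[:2]/np.hypot(p[0],p[1])*r
    return u*K[0,0]+K[:2,2]
E
python3 - <<'E'
from h import *
t=cv2.imread('pics/top0.png');s=cv2.imread('pics/scene0.png')
a=cv2.resize(t[205:260,345:430],None,fx=4.7,fy=4.7,interpolation=2);b=cv2.resize(s[220:275,225:300],None,fx=5,fy=5,interpolation=2)
c=cv2.resize(t[160:285,140:265],None,fx=3.2,fy=3.2,interpolation=2)
d=cv2.resize(s[230:345,355:485],None,fx=3,fy=3)
o=np.zeros((600,800,3),np.uint8)
for im,(y,x) in((a,(0,0)),(b[:,:],(0,405)),(c[:320],(275,0)),(d[:320],(275,405))):
    im=im[:600-y,:800-x]; o[y:y+im.shape[0],x:x+im.shape[1]]=im
cv2.imwrite('pics/crop1.png',o)
print('grip',unproj('top',(388.7,231.4),.064),unproj('scene',(258.8,245.2),.064))
for uv in((355,226.8),(418.2,232.7)):print('ear',unproj('top',uv,0.0))
for uv in((284.6,260.8),(236.6,245.7)):print('ears',unproj('scene',uv,0.0))
print('shaker', unproj('scene',(417.4,293),0),unproj('top',(205,226.7),0))
print('seat',unproj('scene',(418.4,280.3),.1),unproj('top',(201.8,217.7),.1))
print('slotT',unproj('top',(169.5,207.8),.142),unproj('scene',(452.6,289.6),.142),unproj('scene',(397.6,261.3),.142))
E
```

```text
grip [ 0.54178422 -0.27707202  0.064     ] [ 0.56159488 -0.27639809  0.064     ]
ear [ 0.56634023 -0.19202668  0.        ]
ear [ 0.54893568 -0.36624958  0.        ]
ears [ 0.56101229 -0.1984088   0.        ]
ears [ 0.54970546 -0.36427172  0.        ]
shaker [0.55919303 0.22374342 0.        ] [0.56863629 0.22258218 0.        ]
seat [0.56820054 0.21004312 0.1       ] [0.57403804 0.21271053 0.1       ]
slotT [0.59164093 0.28718964 0.142     ] [0.5930078  0.29968196 0.142     ] [0.54719367 0.14021436 0.142     ]
```

View pics/crop1.png

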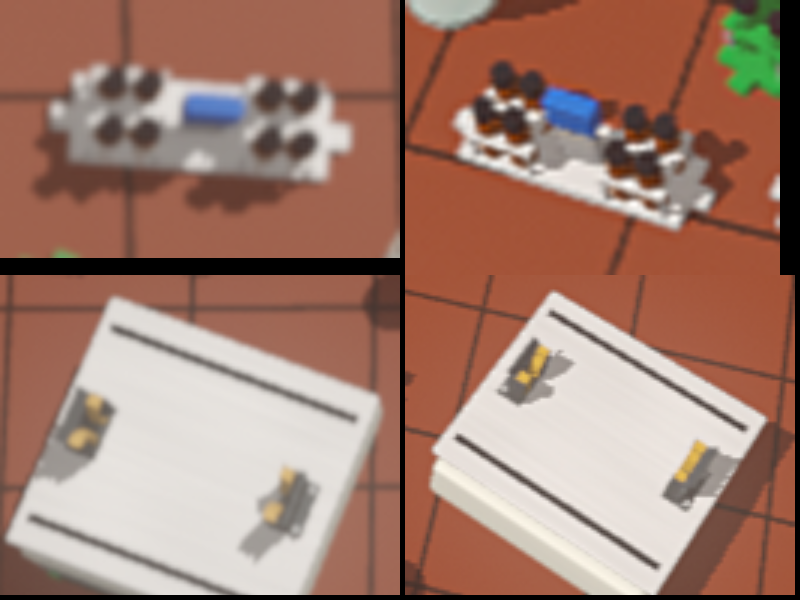

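The crop confirms it: amber vials, black caps, aluminium plate and blue grip at top (388,231), next to the clear rack. The bracket posts show at top (167,206) and (230,232). I'll turn the tool first, then move above the rack.

```bash
cat >> h.py <<'E'
def delta(X,yaw_deg=None):
    s=telemetry.sense();d=s['orientation'].T@(np.asarray(X)-s['position'])
    y=np.degrees(np.arctan2(s['orientation'][1,1],s['orientation'][0,1]))
    print('t',s['time_s'],'pos',s['position'].round(4),'yawY',round(y,2),'slide',d.round(4),'turnz',None if yaw_deg is None else round(y-yaw_deg,2),'w',s['gripper_width'].round(4),'F',s['wrist_force'].round(2))
E
python3 -m jog '{"angular":[[0,0,7],[0,0,7],[0,0,7],[0,0,7],[0,0,7],[0,0,7],[0,0,7],[0,0,7]],"slide":[[0,0,-0.02],[0,0,-0.02],[0,0,-0.02],[0,0,0],[0,0,0],[0,0,0],[0,0,0],[0,0,0]],"fingers":[0.094,0.094,0.094,0.094,0.094,0.094,0.094,0.094]}'
python3 -m jog '{"angular":[[0,0,7],[0,0,7],[0,0,0]],"slide":[[0,0,0],[0,0,0],[0,0,0]],"fingers":[0.094,0.094,0.094]}'
python3 -c "
from h import *
delta([0.553,-0.277,0.26],-5)"
```

```text
time_s: 1.62
position: [0.2412, 0.522, 0.2655]
orientation: [[-0.154, 0.988, 0.0], [0.988, 0.154, 0.0], [0.0, 0.0, -1.0]]
wrist_force: [-0.8, -0.5, 1.1]
gripper_width: 0.0941
time_s: 1.87
position: [0.2412, 0.522, 0.2654]
orientation: [[0.086, 0.996, 0.0], [0.996, -0.086, -0.0], [-0.0, 0.0, -1.0]]
wrist_force: [-0.4, 0.5, -0.5]
gripper_width: 0.0945Traceback (most recent call last):
  File "<string>", line 3, in <module>
    delta([0.553,-0.277,0.26],-5)
    ~~~~~^^^^^^^^^^^^^^^^^^^^^^^^
  File "h.py", line 23, in delta
    print('t',s['time_s'],'pos',s['position'].round(4),'yawY',round(y,2),'slide',d.round(4),'turnz',None if yaw_deg is None else round(y-yaw_deg,2),'w',s['gripper_width'].round(4),'F',s['wrist_force'].round(2))
                                                                                                                                                        ^^^^^^^^^^^^^^^^^^^^^^^^
AttributeError: 'float' object has no attribute 'round'
```

```bash
sed -i "s/s\['gripper_width'\].round(4)/round(float(s['gripper_width']),4)/" h.py
python3 -m jog '{"angular":[[0,0,0],[0,0,0],[0,0,0],[0,0,0],[0,0,0],[0,0,0],[0,0,0],[0,0,0]],"slide":[[-0.032,0.0158,0],[-0.032,0.0158,0],[-0.032,0.0158,0],[-0.032,0.0158,0],[-0.032,0.0158,0],[-0.032,0.0158,0],[-0.032,0.0158,0],[-0.032,0.0158,0]],"fingers":[0.094,0.094,0.094,0.094,0.094,0.094,0.094,0.094]}'
python3 -m jog '{"angular":[[0,0,0],[0,0,0],[0,0,0],[0,0,0],[0,0,0],[0,0,0],[0,0,0],[0,0,0]],"slide":[[-0.032,0.0158,0],[-0.032,0.0158,0],[-0.032,0.0158,0],[-0.032,0.0158,0],[-0.032,0.0158,0],[-0.032,0.0158,0],[-0.032,0.0158,0],[-0.032,0.0158,0]],"fingers":[0.094,0.094,0.094,0.094,0.094,0.094,0.094,0.094]}'
python3 -m jog '{"angular":[[0,0,0],[0,0,0],[0,0,0],[0,0,0],[0,0,0],[0,0,0],[0,0,0],[0,0,0]],"slide":[[-0.032,0.0158,0],[-0.032,0.0158,0],[-0.032,0.0158,0],[-0.032,0.0158,0],[-0.032,0.0158,0],[-0.03,0.0158,0],[0,0,0],[0,0,0]],"fingers":[0.094,0.094,0.094,0.094,0.094,0.094,0.094,0.094]}'
python3 - <<'E'
from h import *
from rig import spot_point
delta([0.553,-0.277,0.26],-5)
s=telemetry.sense();im=imaging.get_image('wrist');cv2.imwrite('pics/w1.png',im)
for n,z in (('amber_grip',.064),('ear_a',0),('rack_amber',0)):
    for r in spot_point('wrist',n): print(n,np.round(r['uv'],1),round(r['score'],2),wun(r['uv'],s,z).round(4))
E
```

```text
time_s: 2.53
position: [0.346, 0.2548, 0.2657]
orientation: [[0.08, 0.997, 0.001], [0.997, -0.08, 0.0], [0.0, 0.001, -1.0]]
wrist_force: [1.1, -0.9, -0.6]
gripper_width: 0.0941
time_s: 3.2
position: [0.4506, -0.0112, 0.2658]
orientation: [[0.08, 0.997, 0.001], [0.997, -0.08, -0.0], [0.0, 0.001, -1.0]]
wrist_force: [1.0, 0.6, -0.5]
gripper_width: 0.094
time_s: 3.87
position: [0.5288, -0.208, 0.2647]
orientation: [[0.084, 0.996, -0.001], [0.996, -0.084, 0.001], [0.001, -0.001, -1.0]]
wrist_force: [-0.9, 0.3, 0.1]
gripper_width: 0.094
t 3.8667 pos [ 0.5288 -0.208   0.2647] yawY -4.8 slide [-0.0667  0.0299  0.0046] turnz 0.2 w 0.094 F [-0.89  0.29  0.08]
amber_grip [196.9 191. ] 0.84 [ 0.3955 -0.1708  0.064 ]
amber_grip [353.  278.2] 0.58 [ 0.5538 -0.2808  0.064 ]
ear_a [281.  206.4] 0.96 [ 0.4761 -0.2054  0.    ]
ear_a [151.9 168.6] 0.93 [ 0.3129 -0.1398  0.    ]
ear_a [201.2 388.5] 0.82 [ 0.319  -0.4683  0.    ]
ear_a [343.2 192.2] 0.81 [ 0.5524 -0.1946  0.    ]
ear_a [128.4 301.1] 0.67 [ 0.2364 -0.319   0.    ]
ear_a [345.8 323.8] 0.55 [ 0.5437 -0.3682  0.    ]
ear_a [354.3 278.5] 0.26 [ 0.5586 -0.3049  0.    ]
rack_amber [347.3 263.7] 0.62 [ 0.551  -0.2844  0.    ]
```

View pics/w1.png

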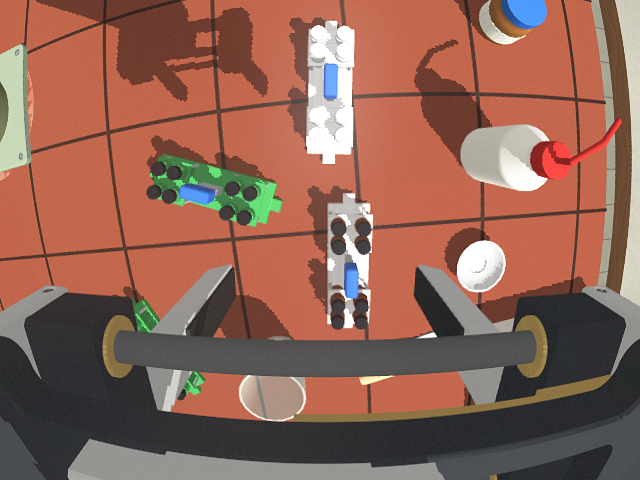

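The wrist view shows the amber rack at (350,262) with its blue grip at (351,280); the clear rack is at (330,90), and the others stay clear. I'll move above the grip and lower partway.

```bash

python3 -m jog '{"angular":[[0,0,0],[0,0,0],[0,0,0],[0,0,0],[0,0,0],[0,0,0],[0,0,0]],"slide":[[-0.035,0.0155,0],[-0.035,0.0152,0],[0,0,0.04],[0,0,0.04],[0,0,0.035],[0,0,0],[0,0,0]],"fingers":[0.094,0.094,0.094,0.094,0.094,0.094,0.094]}'
python3 - <<'E'
from h import *
from rig import spot_point
s=telemetry.sense();im=imaging.get_image('wrist');cv2.imwrite('pics/w2.png',im)
print(s['position'],wproj(s['position'],s))
for n,z in (('amber_grip',.064),('ear_a',0),('rack_amber',0)):
    for r in spot_point('wrist',n): print(n,np.round(r['uv'],1),round(r['score'],2),wun(r['uv'],s,z).round(4))
E
```

```text
time_s: 4.65
position: [0.5521, -0.2768, 0.1487]
orientation: [[0.082, 0.997, -0.004], [0.997, -0.082, 0.003], [0.003, -0.005, -1.0]]
wrist_force: [1.1, -0.3, 1.0]
gripper_width: 0.094
[ 0.55211538 -0.27676721  0.14871111] [323.82654823 282.74953044]
amber_grip [112.8 128.2] 0.92 [ 0.3936 -0.172   0.064 ]
amber_grip [325.  245.3] 0.85 [ 0.5522 -0.2793  0.064 ]
ear_a [324.9 316.2] 0.85 [ 0.5448 -0.367   0.    ]
ear_a [ 53.6 280.5] 0.72 [ 0.233  -0.3149  0.    ]
ear_a [319.9 134.4] 0.65 [ 0.5543 -0.1964  0.    ]
ear_a [235.1 150.1] 0.65 [ 0.4779 -0.2026  0.    ]
rack_amber [148.1 130.5] 0.84 [ 0.3936 -0.1722  0.    ]
rack_amber [324.7 230.8] 0.71 [ 0.5514 -0.2825 -0.    ]
```

View pics/w2.png

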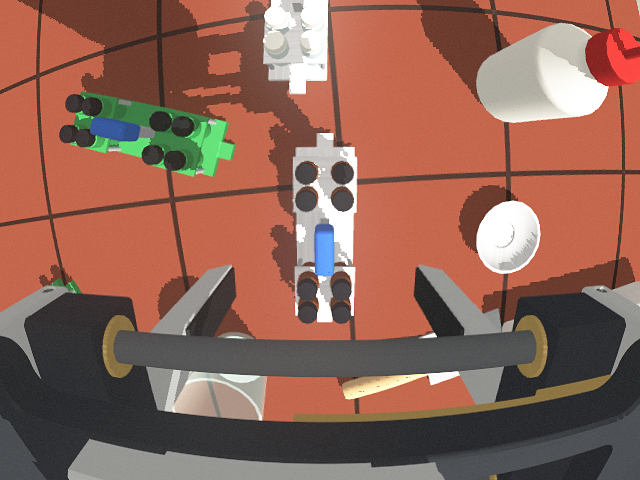

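```bash

python3 - <<'E'
from h import *
s=telemetry.sense();im=cv2.imread('pics/w2.png')
hsv=cv2.cvtColor(im,cv2.COLOR_BGR2HSV);m=cv2.inRange(hsv,(100,120,60),(125,255,255))
m[:,:290]=0;m[:,360:]=0
for lab,mm in (('all',m),('bright',cv2.inRange(hsv,(100,120,180),(125,255,255))&m)):
    p=np.argwhere(mm>0)[:,::-1].astype(np.float32);print(lab,len(p),p.min(0),p.max(0),cv2.minAreaRect(p))
    w=np.array([wun(q,s,.078)[:2] for q in p]);print(cv2.minAreaRect(w.astype(np.float32)*1000),)
o=cv2.resize(im[120:330,270:380],None,fx=2.8,fy=2.8,interpolation=2);cv2.imwrite('pics/w2c.png',o)
E
```

```text
all 945 [315. 225.] [333. 275.] ((323.9999694824219, 250.0), (49.99999237060547, 17.999996185302734), 90.0)
((555.849609375, -284.5219421386719), (37.083988189697266, 13.04828929901123), 85.211181640625)
bright 840 [315. 231.] [333. 275.] ((323.9999694824219, 253.0), (43.99999237060547, 17.999996185302734), 90.0)
((555.6704711914062, -286.6697998046875), (32.7728157043457, 13.048327445983887), 85.20829010009766)
```

View pics/w2c.png

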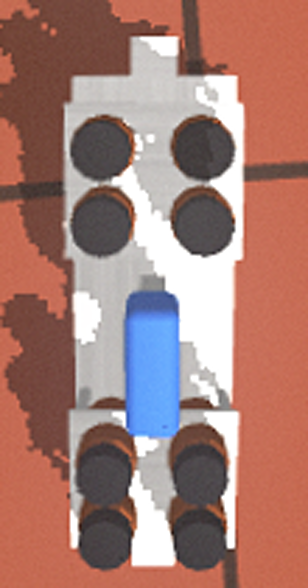

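```bash

python3 - <<'E'
from h import *
s=telemetry.sense()
a=wun((324.6,146.8),s,.008);b=wun((324.2,322.5),s,.008);e=wun((324.6,133),s,.008)
print(a,b,(a+b)/2,np.linalg.norm(a-b),e)
a=wun((324,231.5),s,.078);b=wun((324,275.5),s,.078);print(a,b,(a+b)/2)
delta((a+b)/2*[1,1,0]+[0,0,.045])
E
```

```text
[ 0.56267028 -0.2118402   0.008     ] [ 0.54864593 -0.37714361  0.008     ] [ 0.55565811 -0.29449191  0.008     ] 0.1658972524514089 [ 0.56366197 -0.19982188  0.008     ]
[ 0.55697786 -0.27069787  0.078     ] [ 0.55426841 -0.30337725  0.078     ] [ 0.55562314 -0.28703756  0.078     ]
t 4.85 pos [ 0.5558 -0.2799  0.1545] yawY -4.74 slide [-0.0068 -0.0002  0.1095] turnz None w 0.0937 F [-0.79  0.38  0.18]
```

```bash

python3 - <<'E'
from h import *
for i in range(3):
    s=telemetry.sense();im=imaging.get_image('wrist');print(s['position'].round(4),s['orientation'][:,2].round(4))
cv2.imwrite('pics/w3.png',im)
hsv=cv2.cvtColor(im,cv2.COLOR_BGR2HSV)
m=cv2.inRange(hsv,(100,120,180),(125,255,255));m[:,:290]=0;m[:,360:]=0
p=np.argwhere(m>0)[:,::-1].astype(np.float32);print(p.min(0),p.max(0))
w=np.array([wun(q,s,.078)[:2] for q in p]);print(cv2.minAreaRect(w.astype(np.float32)*1000),)
cv2.imwrite('pics/w3c.png',cv2.resize(im[100:350,260:390],None,fx=2.4,fy=2.4,interpolation=2))
E
```

```text
[ 0.5558 -0.2799  0.1545] [ 0.0056 -0.0039 -1.    ]
[ 0.5556 -0.2799  0.1542] [ 0.0052 -0.0036 -1.    ]
[ 0.5553 -0.2798  0.1537] [ 0.0045 -0.0031 -1.    ]
[309. 224.] [327. 269.]
((551.2528076171875, -281.1259460449219), (33.06291961669922, 12.69926643371582), 85.35543823242188)
```

View pics/w3c.png

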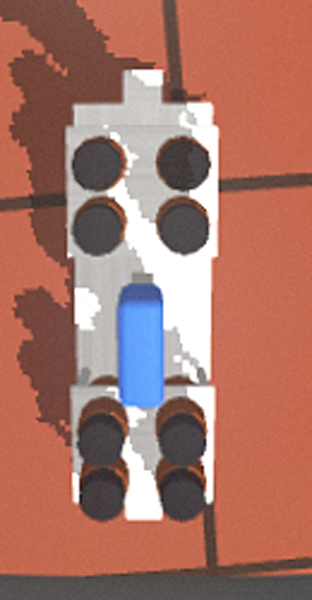

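```bash

python3 -m jog '{"angular":[[0,0,0],[0,0,0],[0,0,0],[0,0,0],[0,0,0],[0,0,0]],"slide":[[-0.0018,-0.0034,0],[0,0,0.02],[0,0,0.02],[0,0,0.01],[0,0,0],[0,0,0]],"fingers":[0.094,0.094,0.094,0.094,0.094,0.094]}'
python3 -m jog '{"angular":[[0,0,0],[0,0,0],[0,0,0],[0,0,0],[0,0,0],[0,0,0]],"slide":[[0,0,0],[0,0,0],[0,0,0],[0,0,0],[0,0,0],[0,0,0]],"fingers":[0.094,0.094,0.094,0.094,0.094,0.094]}'
python3 - <<'E'
from h import *
for i in range(2):
    s=telemetry.sense();im=imaging.get_image('wrist');print(s['position'].round(4),s['orientation'][:,2].round(4))
cv2.imwrite('pics/w4.png',im)
hsv=cv2.cvtColor(im,cv2.COLOR_BGR2HSV)
m=cv2.inRange(hsv,(100,120,180),(125,255,255));m[:,:290]=0;m[:,360:]=0
p=np.argwhere(m>0)[:,::-1].astype(np.float32);print(p.min(0),p.max(0))
w=np.array([wun(q,s,.078)[:2] for q in p]);print(cv2.minAreaRect(w.astype(np.float32)*1000),)
r=cv2.minAreaRect(w.astype(np.float32))[0];delta([r[0],r[1],.045])
E
```

```text
time_s: 5.5
position: [0.5496, -0.2803, 0.1001]
orientation: [[0.084, 0.996, -0.001], [0.996, -0.084, 0.001], [0.001, -0.001, -1.0]]
wrist_force: [0.5, 0.3, 0.4]
gripper_width: 0.094
time_s: 6.0
position: [0.5502, -0.2806, 0.1008]
orientation: [[0.084, 0.996, 0.0], [0.996, -0.084, -0.0], [-0.0, 0.0, -1.0]]
wrist_force: [0.7, -0.4, -0.4]
gripper_width: 0.094
[ 0.5502 -0.2806  0.1008] [ 5.e-04 -4.e-04 -1.e+00]
[ 0.5502 -0.2805  0.1007] [ 3.e-04 -2.e-04 -1.e+00]
[315. 242.] [337. 295.]
((551.3529052734375, -280.86370849609375), (31.955034255981445, 12.802644729614258), 85.22335052490234)
t 6.1 pos [ 0.5501 -0.2805  0.1006] yawY -4.8 slide [-0.0003  0.0013  0.0556] turnz None w 0.0941 F [-0.19  0.47 -0.27]
```

View pics/w4.png

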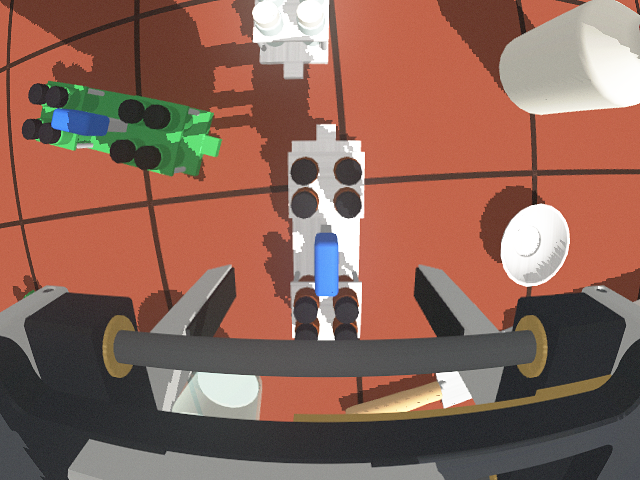

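Settled. The grip sits at (326,265), centred between the fingers and aligned. Descend and close.

```bash

python3 -m jog '{"angular":[[0,0,0],[0,0,0],[0,0,0],[0,0,0],[0,0,0],[0,0,0]],"slide":[[-0.0003,0.0013,0.014],[0,0,0.014],[0,0,0.014],[0,0,0.013],[0,0,0],[0,0,0]],"fingers":[0.094,0.094,0.094,0.094,0.094,0.094]}'
python3 -m jog '{"angular":[[0,0,0],[0,0,0],[0,0,0],[0,0,0],[0,0,0],[0,0,0],[0,0,0],[0,0,0]],"slide":[[0,0,0],[0,0,0],[0,0,0],[0,0,0],[0,0,0],[0,0,0],[0,0,0],[0,0,0]],"fingers":[0.03,0.0,0,0,0,0,0,0]}'
python3 -c "
from h import *
delta([0.5514,-0.281,0.045],-4.8)"
```

```text
time_s: 6.6
position: [0.5503, -0.2801, 0.0437]
orientation: [[0.084, 0.996, -0.003], [0.996, -0.084, 0.002], [0.002, -0.003, -1.0]]
wrist_force: [-0.4, -0.0, 0.3]
gripper_width: 0.0937
time_s: 7.27
position: [0.5513, -0.2809, 0.0455]
orientation: [[0.084, 0.996, 0.0], [0.996, -0.084, -0.0], [-0.0, 0.0, -1.0]]
wrist_force: [-1.3, -0.5, 0.3]
gripper_width: 0.0443
t 7.2667 pos [ 0.5513 -0.2809  0.0455] yawY -4.8 slide [-0.0001  0.0001  0.0005] turnz 0.0 w 0.0443 F [-1.27 -0.5   0.31]
```

```bash

python3 -m jog '{"angular":[[0,0,0],[0,0,0],[0,0,0],[0,0,0],[0,0,0],[0,0,0],[0,0,0],[0,0,0]],"slide":[[0,0,0],[0,0,0],[0,0,0],[0,0,0],[0,0,0],[0,0,0],[0,0,0],[0,0,0]],"fingers":[0,0,0,0,0,0,0,0]}'

```

```text
time_s: 7.93
position: [0.5512, -0.2808, 0.0454]
orientation: [[0.084, 0.996, -0.0], [0.996, -0.084, 0.0], [0.0, -0.0, -1.0]]
wrist_force: [-1.3, 0.1, -1.1]
gripper_width: 0.0137
```

```bash

python3 -m jog '{"angular":[[0,0,0],[0,0,0],[0,0,0],[0,0,0],[0,0,0],[0,0,0],[0,0,0],[0,0,0]],"slide":[[0,0,-0.01],[0,0,-0.02],[0,0,-0.025],[0,0,-0.025],[0,0,-0.025],[0,0,-0.025],[0,0,-0.025],[0,0,-0.015]],"fingers":[0,0,0,0,0,0,0,0]}'
python3 -m jog '{"angular":[[0,0,0],[0,0,0],[0,0,0],[0,0,0],[0,0,0]],"slide":[[0,0,-0.02],[0,0,-0.02],[0,0,-0.01],[0,0,0],[0,0,0]],"fingers":[0,0,0,0,0]}'
python3 -c "
from h import *
delta([0.53,0.08,0.265],-16)"
```

```text
time_s: 8.6
position: [0.552, -0.2812, 0.2188]
orientation: [[0.084, 0.997, 0.003], [0.997, -0.084, -0.002], [-0.002, 0.003, -1.0]]
wrist_force: [0.3, -0.9, -3.6]
gripper_width: 0.0138
time_s: 9.02
position: [0.5512, -0.2808, 0.2654]
orientation: [[0.084, 0.996, 0.0], [0.996, -0.084, -0.0], [-0.0, 0.0, -1.0]]
wrist_force: [-0.2, -0.1, -4.3]
gripper_width: 0.0141
t 9.0167 pos [ 0.5512 -0.2808  0.2654] yawY -4.8 slide [ 0.3578 -0.0513  0.0004] turnz 11.2 w 0.0141 F [-0.15 -0.13 -4.35]
```

```bash

python3 -m jog '{"angular":[[0,0,0],[0,0,0],[0,0,0],[0,0,0],[0,0,0],[0,0,0],[0,0,0],[0,0,0]],"slide":[[0.01,-0.002,0],[0.02,-0.003,0],[0.025,-0.004,0],[0.028,-0.004,0],[0.028,-0.004,0],[0.028,-0.004,0],[0.028,-0.004,0],[0.028,-0.004,0]],"fingers":[0,0,0,0,0,0,0,0]}'
python3 -m jog '{"angular":[[0,0,0],[0,0,0],[0,0,0],[0,0,0],[0,0,0],[0,0,0],[0,0,0],[0,0,0]],"slide":[[0.028,-0.004,0],[0.028,-0.004,0],[0.028,-0.004,0],[0.028,-0.004,0],[0.025,-0.003,0],[0.015,-0.002,0],[0.01,-0.001,0],[0,0,0]],"fingers":[0,0,0,0,0,0,0,0]}'
python3 -m jog '{"angular":[[0,0,3],[0,0,4],[0,0,3],[0,0,1.2],[0,0,0],[0,0,0],[0,0,0],[0,0,0]],"slide":[[0,0,0],[0,0,0],[0,0,0],[0,0,0],[0,0,0],[0,0,0],[0,0,0],[0,0,0]],"fingers":[0,0,0,0,0,0,0,0]}'
python3 - <<'E'
from h import *
from rig import spot_point
s=telemetry.sense();im=imaging.get_image('wrist');cv2.imwrite('pics/w5.png',im)
np.savez('w5.npz',p=s['position'],o=s['orientation'])
delta([0.57,.218,.2],-16)
for n,z in (('slot_left',.142),('slot_right',.142),('seat',.1),('knees_left',.1095)):
    for r in spot_point('wrist',n): print(n,np.round(r['uv'],1),round(r['score'],2),wun(r['uv'],s,z).round(4))
E
```

```text
time_s: 9.68
position: [0.5369, -0.0817, 0.2632]
orientation: [[0.084, 0.996, -0.004], [0.996, -0.084, 0.002], [0.001, -0.004, -1.0]]
wrist_force: [0.3, 0.5, -2.3]
gripper_width: 0.0138
time_s: 10.35
position: [0.5289, 0.0814, 0.2638]
orientation: [[0.081, 0.997, -0.003], [0.997, -0.081, 0.001], [0.001, -0.003, -1.0]]
wrist_force: [-0.1, -0.5, -3.6]
gripper_width: 0.014
time_s: 11.02
position: [0.5303, 0.0789, 0.2653]
orientation: [[0.275, 0.961, -0.0], [0.961, -0.275, -0.0], [-0.0, -0.0, -1.0]]
wrist_force: [-0.3, -0.2, -3.7]
gripper_width: 0.0141
t 11.0667 pos [0.5303 0.079  0.2654] yawY -15.99 slide [ 0.1446 -0.0002  0.0654] turnz 0.01 w 0.0139 F [ 0.09 -0.04 -3.68]
slot_left [502.  321.2] 0.43 [ 0.6733 -0.0566  0.142 ]
seat [324.3  67.4] 0.94 [0.57   0.2169 0.1   ]
knees_left [324.4  65.5] 0.68 [0.57   0.2166 0.1095]
```

View pics/w5.png

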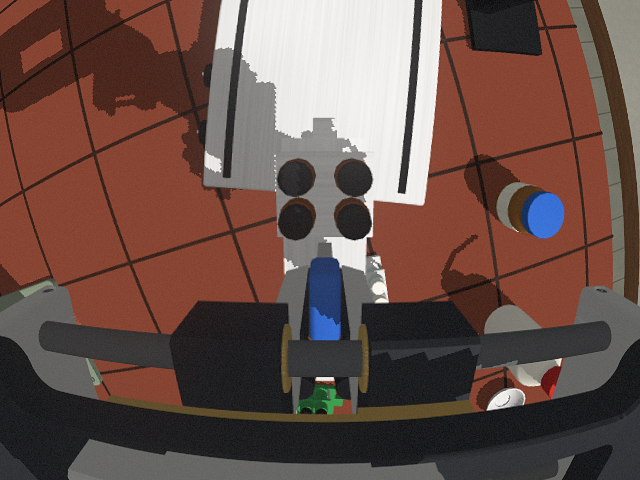

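The network puts the seat at (324,67), i.e. (0.570, 0.217), but the held rack hides the posts. I'll step sideways so the camera sees both posts past the rack.

```bash

python3 -m jog '{"angular":[[0,0,0],[0,0,0],[0,0,0],[0,0,0],[0,0,0],[0,0,0],[0,0,0],[0,0,0]],"slide":[[0.008,-0.01,0],[0.019,-0.023,0],[0.02,-0.024,0],[0.019,-0.023,0],[0.012,-0.014,0],[0.005,-0.006,0],[0,0,0],[0,0,0]],"fingers":[0,0,0,0,0,0,0,0]}'
python3 -m jog '{"angular":[[0,0,0],[0,0,0],[0,0,0],[0,0,0],[0,0,0],[0,0,0]],"slide":[[0,0,0],[0,0,0],[0,0,0],[0,0,0],[0,0,0],[0,0,0]],"fingers":[0,0,0,0,0,0]}'
python3 - <<'E'
from h import *
from rig import spot_point
s=telemetry.sense();im=imaging.get_image('wrist');cv2.imwrite('pics/w6.png',im)
np.savez('w6.npz',position=s['position'],orientation=s['orientation'])
delta([0.57,.218,.2],-16)
for n,z in (('slot_left',.142),('slot_right',.142),('seat',.1),('knees_left',.1095)):
    for r in spot_point('wrist',n): print(n,np.round(r['uv'],1),round(r['score'],2),wun(r['uv'],s,z).round(4))
E
```

```text
time_s: 11.93
position: [0.4572, 0.1865, 0.2657]
orientation: [[0.275, 0.962, 0.001], [0.962, -0.275, -0.001], [-0.0, 0.001, -1.0]]
wrist_force: [0.3, -0.2, -3.5]
gripper_width: 0.0137
time_s: 12.43
position: [0.4573, 0.1862, 0.2654]
orientation: [[0.276, 0.961, -0.0], [0.961, -0.276, -0.0], [-0.0, -0.0, -1.0]]
wrist_force: [-0.1, -0.4, -3.4]
gripper_width: 0.0138
t 12.4833 pos [0.4572 0.1862 0.2654] yawY -16.03 slide [0.0617 0.0996 0.0654] turnz -0.03 w 0.0145 F [-0.02 -0.24 -2.58]
slot_left [453.   64.1] 0.81 [0.6005 0.2939 0.142 ]
slot_right [431.6 256.4] 0.59 [0.541 0.138 0.142]
seat [429.7 163. ] 0.57 [0.5686 0.2124 0.1   ]
knees_left [437.7  72.8] 0.73 [0.5964 0.2932 0.1095]
```

View pics/w6.png

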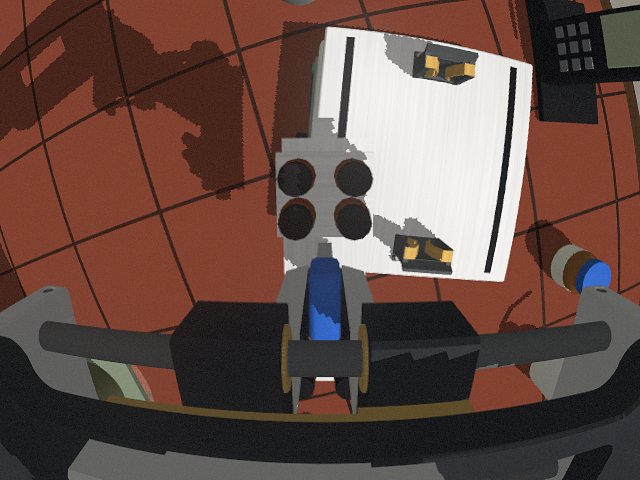

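Both posts show clearly, at (445,65) and (424,250), with brass clips. I'll enlarge them for precise corners.

```bash

python3 - <<'E'
import cv2,numpy as np
im=cv2.imread('pics/w6.png')
a=cv2.resize(im[30:100,380:500],None,fx=6,fy=6,interpolation=cv2.INTER_CUBIC)[:, :]
cv2.imwrite('pics/w6a.png',a)
b=cv2.resize(im[215:290,370:490],None,fx=6,fy=6,interpolation=cv2.INTER_CUBIC)
cv2.imwrite('pics/w6b.png',b)
E
```

```text
(no output)
```

View pics/w6a.png

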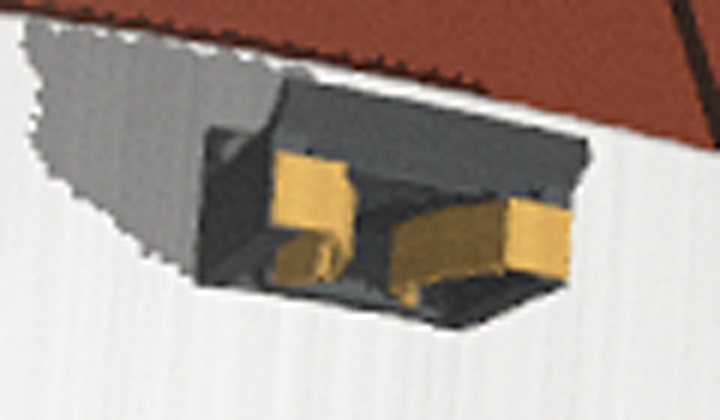

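View pics/w6b.png

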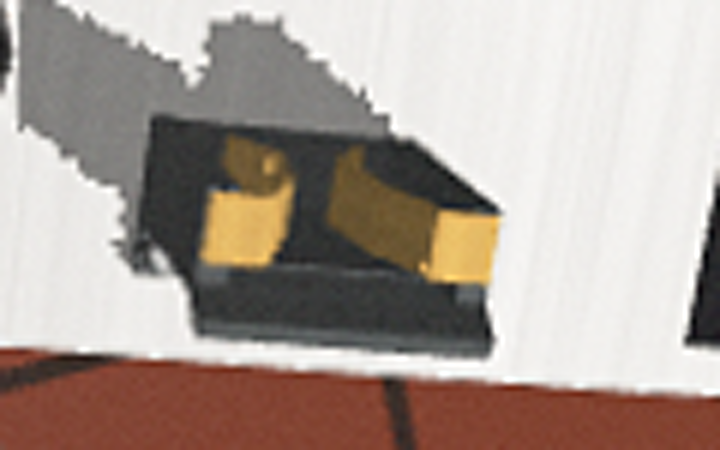

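```bash
cat > fit.py <<'E'
from h import *
s=dict(np.load('w6.npz'))
A=lambda x,y:(x/6+380-.5+.08,y/6+30-.42)
B=lambda x,y:(x/6+370-.42,y/6+215-.42)
def rep(name,a,b,z):
    P=np.array([wun(q,s,z)[:2] for q in a]);Q=np.array([wun(q,s,z)[:2] for q in b])
    p,q=P.mean(0),Q.mean(0);d=p-q
    print(name,'c',((p+q)/2).round(4),'len',round(np.linalg.norm(d),4),'tilt',round(np.degrees(np.arctan2(d[0],d[1])),2),'w',[round(np.linalg.norm(R[0]-R[1]),4) for R in(P,Q)])
rep('backtop',[A(287,80),A(590,150)],[B(197,335),B(492,355)],.144)
for z in(.13,.134,.138):
    rep('brassin top',[A(352,165),A(507,197)],[B(275,262),B(425,272)],z)
rep('foot',[A(200,285),A(460,328)],[B(152,118),B(405,140)],.092)
E
python3 fit.py
```

```text
backtop c [0.5691 0.2163] len 0.1943 tilt 21.13 w [np.float64(0.0457), np.float64(0.0459)]
brassin top c [0.5725 0.2159] len 0.1801 tilt 21.27 w [np.float64(0.0243), np.float64(0.0241)]
brassin top c [0.5712 0.2164] len 0.1778 tilt 21.27 w [np.float64(0.024), np.float64(0.0238)]
brassin top c [0.57   0.2168] len 0.1755 tilt 21.27 w [np.float64(0.0237), np.float64(0.0235)]
foot c [0.5692 0.2165] len 0.1547 tilt 21.6 w [np.float64(0.0443), np.float64(0.0441)]
```

```bash
python3 - <<'E'
from h import *
w=np.load('w5.npz');s=dict(position=w['p'],orientation=w['o'])
for n,X in(('tip',[.087,0,.0374]),('plate',[.075,0,.0374]),('gripnear',[0.017,0,-.0326]),('blade',[.017,0,.0374])):
  for off in(-.003,0,.003):
    print(n,off,wproj(s['position']+s['orientation']@(np.array(X)+[off,0,0]),s).round(1))
im=cv2.imread('pics/w5.png');cv2.imwrite('pics/w5c.png',cv2.resize(im[100:270,260:390],None,fx=3.5,fy=3.5,interpolation=2))
E
```

```text
tip -0.003 [323.9 120. ]
tip 0 [323.9 114.9]
tip 0.003 [323.9 109.8]
plate -0.003 [323.9 140.7]
plate 0 [323.9 135.5]
plate 0.003 [323.9 130.3]
gripnear -0.003 [323.6 279.1]
gripnear 0 [323.6 272.3]
gripnear 0.003 [323.6 265.4]
blade -0.003 [323.9 238.8]
blade 0 [323.9 233.9]
blade 0.003 [323.9 229. ]
```

View pics/w5c.png

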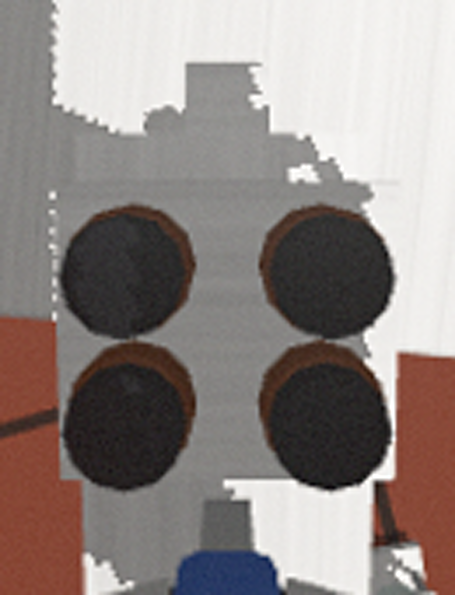

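Fit result: bracket centre (0.569, 0.216), its y tilted 21.2° towards +x, post widths matching 46 mm. The rack sits about 1.4 mm back in the hand. Turn and move over the bracket.

```bash

python3 -m jog '{"angular":[[0,0,2],[0,0,2.2],[0,0,1],[0,0,0],[0,0,0]],"slide":[[0,0,0],[0,0,0],[0,0,0],[0,0,0],[0,0,0]],"fingers":[0,0,0,0,0]}'
python3 -c "
from h import *
delta([0.5692,0.2179,0.205],-21.2)"
```

```text
time_s: 13.1
position: [0.4571, 0.1865, 0.2654]
orientation: [[0.361, 0.933, -0.0], [0.933, -0.361, -0.0], [-0.0, -0.0, -1.0]]
wrist_force: [0.5, 0.3, -3.6]
gripper_width: 0.0137
t 13.1 pos [0.4571 0.1865 0.2654] yawY -21.15 slide [0.0697 0.0933 0.0604] turnz 0.05 w 0.0137 F [ 0.52  0.3  -3.59]
```

```bash

python3 -m jog '{"angular":[[0,0,0],[0,0,0],[0,0,0],[0,0,0],[0,0,0],[0,0,0],[0,0,0],[0,0,0]],"slide":[[0.006,0.009,0],[0.014,0.018,0],[0.018,0.024,0],[0.016,0.022,0],[0.01,0.013,0],[0.0057,0.0073,0],[0,0,0.01],[0,0,0.015]],"fingers":[0,0,0,0,0,0,0,0]}'
python3 -m jog '{"angular":[[0,0,0],[0,0,0],[0,0,0],[0,0,0],[0,0,0],[0,0,0],[0,0,0],[0,0,0]],"slide":[[0,0,0.015],[0,0,0.01],[0,0,0.006],[0,0,0.004],[0,0,0],[0,0,0],[0,0,0],[0,0,0]],"fingers":[0,0,0,0,0,0,0,0]}'
python3 - <<'E'
from h import *
delta([0.5692,0.2179,0.205],-21.2)
s=telemetry.sense();im=imaging.get_image('wrist');cv2.imwrite('pics/w7.png',im)
np.savez('w7.npz',position=s['position'],orientation=s['orientation'])
im2=imaging.get_image('scene');cv2.imwrite('pics/s7.png',cv2.resize(im2[200:340,330:510],None,fx=4,fy=4,interpolation=2))
E
```

```text
time_s: 13.77
position: [0.5706, 0.218, 0.2412]
orientation: [[0.361, 0.932, 0.003], [0.932, -0.361, 0.001], [0.002, 0.002, -1.0]]
wrist_force: [-0.3, -0.8, -3.6]
gripper_width: 0.014
time_s: 14.43
position: [0.5699, 0.2179, 0.2066]
orientation: [[0.362, 0.932, 0.002], [0.932, -0.362, 0.0], [0.001, 0.002, -1.0]]
wrist_force: [-0.1, 0.4, -2.7]
gripper_width: 0.014
t 14.4333 pos [0.5699 0.2179 0.2066] yawY -21.19 slide [-0.0003 -0.0007  0.0016] turnz 0.01 w 0.014 F [-0.11  0.41 -2.65]
```

View pics/w7.png

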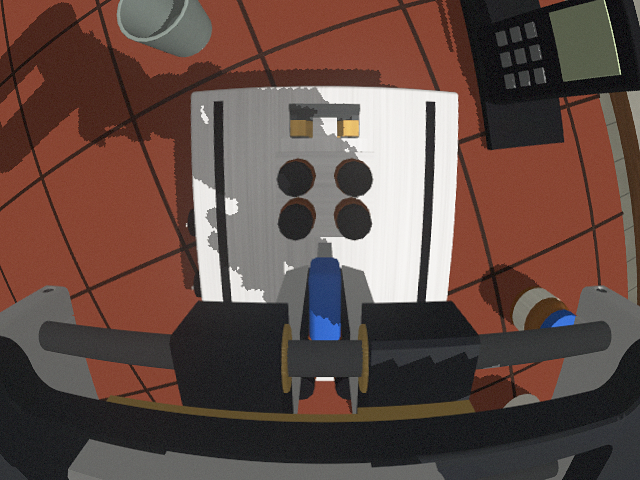

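View pics/s7.png

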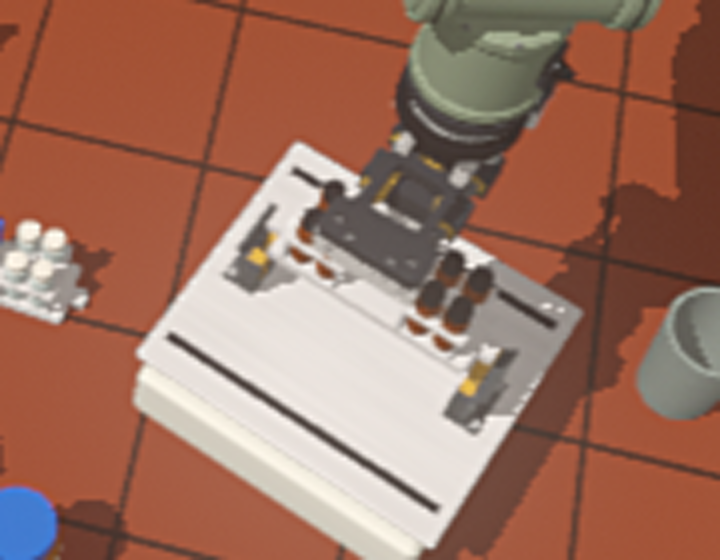

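Above the bracket, the +y ear at (324,125) sits between the clips at (301,128) and (348,128), square to the post. Zoom to check the end clearance.

```bash
python3 - <<'E'
from h import *
im=cv2.imread('pics/w7.png');cv2.imwrite('pics/w7c.png',cv2.resize(im[85:165,270:380],None,fx=7,fy=7,interpolation=2))
s=dict(np.load('w7.npz'))
y=np.array([.361,.932,0]);c=np.array([.5692,.2164,0])
# predicted back wall top edge (97.15 along y), and ear tip
print('pred backtop',wproj(c+y*.0972+[0,0,.144],s),'ear tip top (off -1.4)',wproj(s['position']+s['orientation']@[.0856,0,.0374],s), wproj(s['position']+s['orientation']@[.0736,0,.0374],s))
E
```

```text
pred backtop [323.51509909 105.63512971] ear tip top (off -1.4) [323.89902269 117.35327095] [323.89080145 137.95499194]
```

View pics/w7c.png

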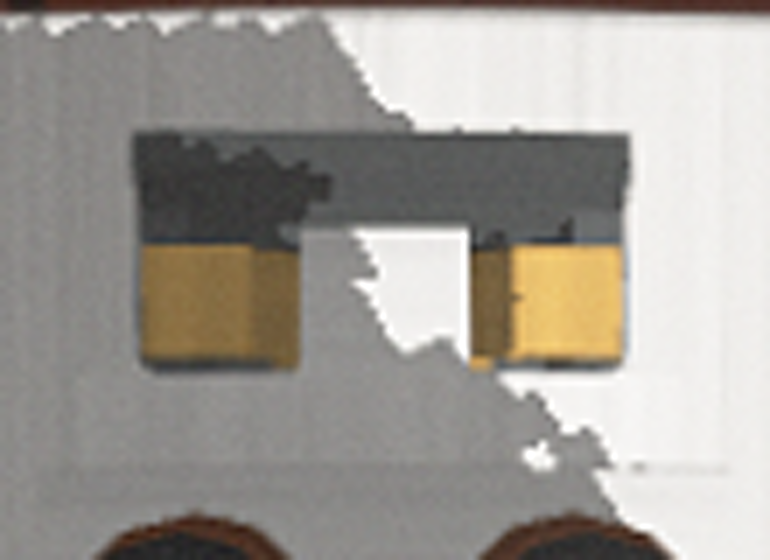

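Clearances are good: the ear tip at row 117 is inside the wall top at row 104, and centred laterally. Lower to just above the clips.

```bash

python3 -m jog '{"angular":[[0,0,0],[0,0,0],[0,0,0],[0,0,0],[0,0,0],[0,0,0],[0,0,0],[0,0,0]],"slide":[[0.0005,-0.0003,0.004],[0,0,0.007],[0,0,0.008],[0,0,0.006],[0,0,0.004],[0,0,0.002],[0,0,0],[0,0,0]],"fingers":[0,0,0,0,0,0,0,0]}'
python3 -m jog '{"angular":[[0,0,0],[0,0,0],[0,0,0],[0,0,0],[0,0,0],[0,0,0]],"slide":[[0,0,0],[0,0,0],[0,0,0],[0,0,0],[0,0,0],[0,0,0]],"fingers":[0,0,0,0,0,0]}'
python3 - <<'E'
from h import *
delta([0.5697,0.2183,0.145],-21.2)
s=telemetry.sense();print(s['wrist_torque'])
im=imaging.get_image('wrist');cv2.imwrite('pics/w8.png',cv2.resize(im[80:260,240:410],None,fx=3.3,fy=3.3,interpolation=2))
E
```

```text
time_s: 15.2
position: [0.5691, 0.2183, 0.1743]
orientation: [[0.362, 0.932, -0.0], [0.932, -0.362, -0.0], [-0.0, -0.0, -1.0]]
wrist_force: [0.6, 0.0, -3.5]
gripper_width: 0.014
time_s: 15.7
position: [0.5692, 0.2183, 0.1745]
orientation: [[0.362, 0.932, 0.0], [0.932, -0.362, 0.0], [0.0, 0.0, -1.0]]
wrist_force: [0.8, -0.8, -2.7]
gripper_width: 0.0135
t 15.7 pos [0.5692 0.2183 0.1745] yawY -21.19 slide [0.0001 0.0005 0.0295] turnz 0.01 w 0.0135 F [ 0.82 -0.84 -2.69]
[-0.01871911  0.07630245 -0.00359824]
```

View pics/w8.png

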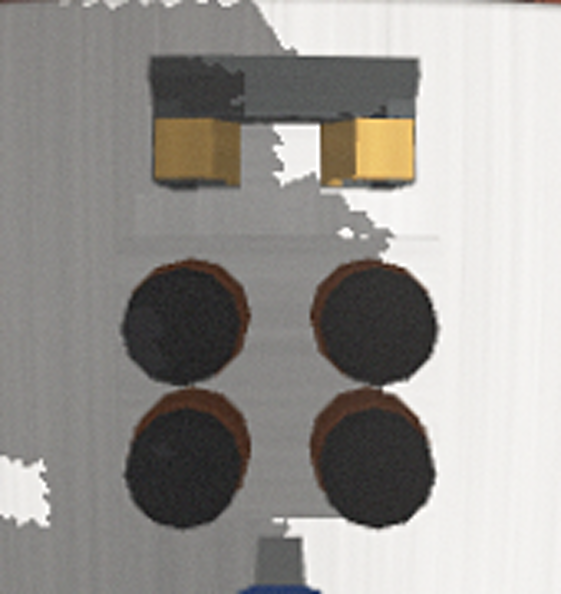

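The ear is inside the slot, centred between the clips. Now ease down slowly, watching force.

```bash

python3 -m jog '{"angular":[[0,0,0],[0,0,0],[0,0,0],[0,0,0],[0,0,0],[0,0,0]],"slide":[[0,0,0.001],[0,0,0.001],[0,0,0.001],[0,0,0.001],[0,0,0.001],[0,0,0.001]],"fingers":[0,0,0,0,0,0]}'
python3 -m jog '{"angular":[[0,0,0],[0,0,0],[0,0,0],[0,0,0]],"slide":[[0,0,0.001],[0,0,0.001],[0,0,0.001],[0,0,0.001]],"fingers":[0,0,0,0]}'
python3 -m jog '{"angular":[[0,0,0],[0,0,0],[0,0,0]],"slide":[[0,0,0.001],[0,0,0.001],[0,0,0]],"fingers":[0,0,0]}'
python3 -c "
from h import *
delta([0.5697,0.2183,0.145],-21.2)"
```

```text
time_s: 16.25
position: [0.5697, 0.2183, 0.169]
orientation: [[0.362, 0.932, 0.001], [0.932, -0.362, 0.0], [0.001, 0.001, -1.0]]
wrist_force: [0.6, -1.0, 0.5]
gripper_width: 0.0136
time_s: 16.58
position: [0.5699, 0.2185, 0.1654]
orientation: [[0.362, 0.932, 0.002], [0.932, -0.362, 0.001], [0.001, 0.002, -1.0]]
wrist_force: [0.1, 0.5, 3.2]
gripper_width: 0.0142
time_s: 16.83
position: [0.5698, 0.2186, 0.1631]
orientation: [[0.362, 0.932, 0.002], [0.932, -0.362, 0.001], [0.001, 0.001, -1.0]]
wrist_force: [0.2, -0.2, 4.9]
gripper_width: 0.0138
t 16.8333 pos [0.5698 0.2186 0.1631] yawY -21.2 slide [-0.0003 -0.      0.0181] turnz 0.0 w 0.0138 F [ 0.18 -0.16  4.95]
```

```bash

python3 -m jog '{"angular":[[0,0,0],[0,0,0],[0,0,0]],"slide":[[0,0,0.001],[0,0,0.001],[0,0,0]],"fingers":[0,0,0]}'
python3 -m jog '{"angular":[[0,0,0],[0,0,0],[0,0,0]],"slide":[[0,0,0.001],[0,0,0.001],[0,0,0]],"fingers":[0,0,0]}'
python3 -m jog '{"angular":[[0,0,0],[0,0,0],[0,0,0]],"slide":[[0,0,0.001],[0,0,0.0005],[0,0,0]],"fingers":[0,0,0]}'

```

```text
time_s: 17.08
position: [0.5698, 0.2185, 0.1612]
orientation: [[0.362, 0.932, 0.002], [0.932, -0.362, 0.001], [0.001, 0.001, -1.0]]
wrist_force: [0.5, -0.2, 5.2]
gripper_width: 0.0137
time_s: 17.33
position: [0.5699, 0.2185, 0.1595]
orientation: [[0.362, 0.932, 0.002], [0.932, -0.362, 0.001], [0.001, 0.002, -1.0]]
wrist_force: [-0.2, 0.3, 7.1]
gripper_width: 0.0138
time_s: 17.58
position: [0.5699, 0.2186, 0.1583]
orientation: [[0.362, 0.932, 0.002], [0.932, -0.362, 0.001], [0.001, 0.002, -1.0]]
wrist_force: [-0.6, -0.7, 8.2]
gripper_width: 0.014
```

```bash

python3 -m jog '{"angular":[[0,0,0],[0,0,0],[0,0,0]],"slide":[[0,0,0.0007],[0,0,0.0008],[0,0,0]],"fingers":[0,0,0]}'
python3 -m jog '{"angular":[[0,0,0],[0,0,0],[0,0,0]],"slide":[[0,0,0.0007],[0,0,0.0008],[0,0,0]],"fingers":[0,0,0]}'
python3 -m jog '{"angular":[[0,0,0],[0,0,0],[0,0,0]],"slide":[[0,0,0.0005],[0,0,0.0005],[0,0,0]],"fingers":[0,0,0]}'

```

```text
time_s: 17.83
position: [0.57, 0.2186, 0.157]
orientation: [[0.362, 0.932, 0.002], [0.932, -0.362, 0.001], [0.001, 0.002, -1.0]]
wrist_force: [-1.5, 0.2, 8.6]
gripper_width: 0.014
time_s: 18.08
position: [0.5701, 0.2187, 0.1558]
orientation: [[0.362, 0.932, 0.002], [0.932, -0.362, 0.001], [0.002, 0.002, -1.0]]
wrist_force: [-2.3, -0.2, 9.9]
gripper_width: 0.0134
time_s: 18.33
position: [0.5702, 0.2187, 0.1551]
orientation: [[0.361, 0.932, 0.003], [0.932, -0.361, 0.001], [0.002, 0.002, -1.0]]
wrist_force: [-1.2, -0.6, 10.9]
gripper_width: 0.0139
```

```bash

python3 -m jog '{"angular":[[0,0,0],[0,0,0],[0,0,0]],"slide":[[0,0,0.0005],[0,0,0.0005],[0,0,0]],"fingers":[0,0,0]}'
python3 -m jog '{"angular":[[0,0,0],[0,0,0],[0,0,0]],"slide":[[0,0,0.0005],[0,0,0.0005],[0,0,0]],"fingers":[0,0,0]}'
python3 -m jog '{"angular":[[0,0,0],[0,0,0],[0,0,0]],"slide":[[0,0,0.0005],[0,0,0.0005],[0,0,0]],"fingers":[0,0,0]}'

```

```text
time_s: 18.58
position: [0.5702, 0.2187, 0.1543]
orientation: [[0.361, 0.932, 0.003], [0.932, -0.361, 0.001], [0.002, 0.002, -1.0]]
wrist_force: [-1.1, 0.4, 11.5]
gripper_width: 0.014
time_s: 18.83
position: [0.5703, 0.2188, 0.1537]
orientation: [[0.361, 0.932, 0.003], [0.932, -0.361, 0.001], [0.002, 0.003, -1.0]]
wrist_force: [-2.5, -0.2, 12.0]
gripper_width: 0.0138
time_s: 19.08
position: [0.5702, 0.2189, 0.1523]
orientation: [[0.361, 0.932, 0.003], [0.932, -0.361, 0.001], [0.002, 0.002, -1.0]]
wrist_force: [-0.4, 0.5, 8.2]
gripper_width: 0.0136
```

```bash

python3 -m jog '{"angular":[[0,0,0],[0,0,0],[0,0,0]],"slide":[[0,0,0.0007],[0,0,0.0008],[0,0,0]],"fingers":[0,0,0]}'
python3 -m jog '{"angular":[[0,0,0],[0,0,0],[0,0,0]],"slide":[[0,0,0.0007],[0,0,0.0008],[0,0,0]],"fingers":[0,0,0]}'
python3 -m jog '{"angular":[[0,0,0],[0,0,0],[0,0,0]],"slide":[[0,0,0.0007],[0,0,0.0008],[0,0,0]],"fingers":[0,0,0]}'

```

```text
time_s: 19.33
position: [0.5701, 0.2188, 0.1499]
orientation: [[0.362, 0.932, 0.002], [0.932, -0.362, 0.001], [0.002, 0.002, -1.0]]
wrist_force: [0.7, 0.4, 7.1]
gripper_width: 0.014
time_s: 19.58
position: [0.5701, 0.2188, 0.1484]
orientation: [[0.362, 0.932, 0.002], [0.932, -0.362, 0.001], [0.002, 0.002, -1.0]]
wrist_force: [-0.8, 0.6, 8.1]
gripper_width: 0.014
time_s: 19.83
position: [0.57, 0.2188, 0.1468]
orientation: [[0.362, 0.932, 0.002], [0.932, -0.362, 0.001], [0.002, 0.002, -1.0]]
wrist_force: [-0.3, -0.1, 7.3]
gripper_width: 0.0139
```

```bash

python3 -m jog '{"angular":[[0,0,0],[0,0,0],[0,0,0]],"slide":[[0,0,0.0004],[0,0,0.0004],[0,0,0]],"fingers":[0,0,0]}'
python3 -m jog '{"angular":[[0,0,0],[0,0,0],[0,0,0]],"slide":[[0,0,0.0004],[0,0,0.0004],[0,0,0]],"fingers":[0,0,0]}'

```

```text
time_s: 20.08
position: [0.5701, 0.2187, 0.1452]
orientation: [[0.361, 0.932, 0.003], [0.932, -0.361, 0.001], [0.002, 0.002, -1.0]]
wrist_force: [2.5, 1.1, -0.2]
gripper_width: 0.0139
time_s: 20.33
position: [0.5701, 0.2187, 0.1444]
orientation: [[0.361, 0.932, 0.002], [0.932, -0.361, 0.001], [0.001, 0.002, -1.0]]
wrist_force: [3.1, 1.4, 4.4]
gripper_width: 0.0142
```

```bash

python3 -m jog '{"angular":[[0,0,0],[0,0,0],[0,0,0]],"slide":[[0,0,0.0003],[0,0,0.0003],[0,0,0]],"fingers":[0,0,0]}'

```

```text
time_s: 20.58
position: [0.5701, 0.2187, 0.1442]
orientation: [[0.361, 0.932, 0.002], [0.932, -0.361, 0.001], [0.001, 0.002, -1.0]]
wrist_force: [2.2, 1.2, 5.5]
gripper_width: 0.0139
```

The force dropped from 7.3 to -0.2 N and then rose at the platform's stiffness, which fits landing on the seats. One slightly firmer press to be sure of both ears.

```bash

python3 -m jog '{"angular":[[0,0,0],[0,0,0],[0,0,0],[0,0,0]],"slide":[[0,0,0.0005],[0,0,0.0005],[0,0,0],[0,0,0]],"fingers":[0,0,0,0]}'
python3 -m jog '{"angular":[[0,0,0],[0,0,0],[0,0,0],[0,0,0]],"slide":[[0,0,0.0004],[0,0,0.0004],[0,0,0],[0,0,0]],"fingers":[0,0,0,0]}'
python3 - <<'E'
from h import *
s=telemetry.sense();print(s['wrist_force'],s['wrist_torque'],s['position'])
im=imaging.get_image('wrist');cv2.imwrite('pics/w9.png',cv2.resize(im[80:260,240:410],None,fx=3.3,fy=3.3,interpolation=2))
im=imaging.get_image('scene');cv2.imwrite('pics/s9.png',cv2.resize(im[220:330,360:490],None,fx=5,fy=5,interpolation=2))
E
```

```text
time_s: 20.92
position: [0.5701, 0.2187, 0.1439]
orientation: [[0.361, 0.932, 0.002], [0.932, -0.361, 0.001], [0.002, 0.002, -1.0]]
wrist_force: [1.3, 0.6, 8.1]
gripper_width: 0.0139
time_s: 21.25
position: [0.5701, 0.2187, 0.1436]
orientation: [[0.361, 0.932, 0.002], [0.932, -0.361, 0.001], [0.002, 0.002, -1.0]]
wrist_force: [0.2, 0.6, 9.7]
gripper_width: 0.0139
[0.15917919 0.60615342 9.70130652] [-0.01237252 -0.00334944  0.14703129] [0.5701229  0.21866632 0.14358058]
```

View pics/w9.png

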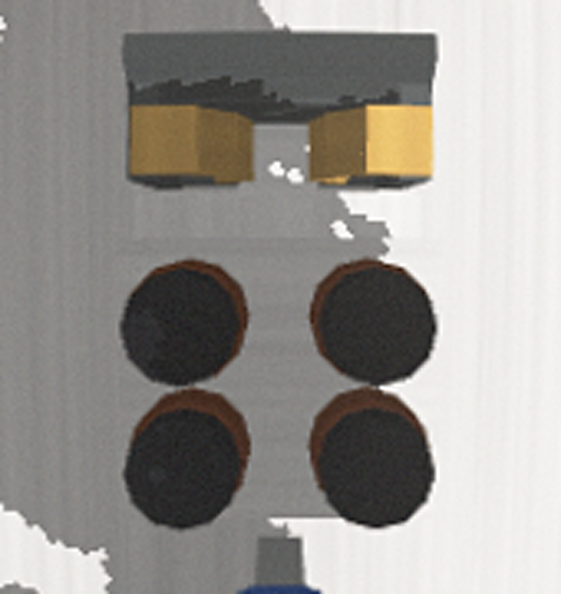

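View pics/s9.png

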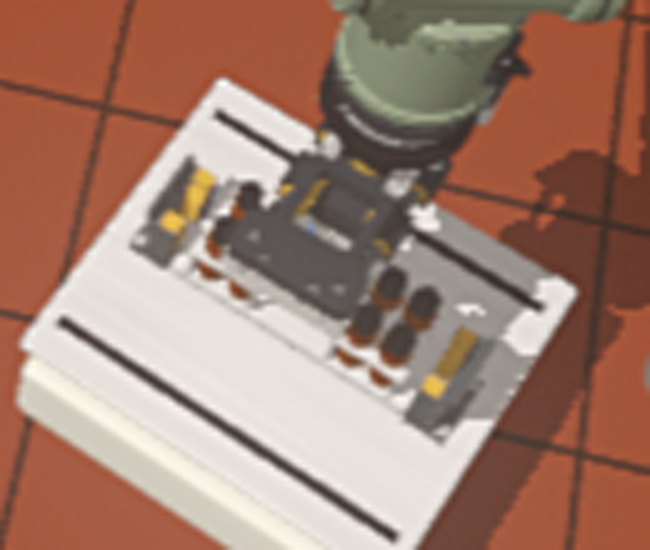

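The clips have closed in over the +y ear, with the knees nearer together than the ear width, and both ends look seated. Unload, open and retreat.

```bash

python3 -m jog '{"angular":[[0,0,0],[0,0,0],[0,0,0],[0,0,0]],"slide":[[0,0,-0.0008],[0,0,-0.0008],[0,0,-0.0004],[0,0,0]],"fingers":[0,0,0,0]}'

```

```text
time_s: 21.68
position: [0.5701, 0.2187, 0.1442]
orientation: [[0.362, 0.932, 0.002], [0.932, -0.362, 0.001], [0.001, 0.002, -1.0]]
wrist_force: [3.2, 3.0, 4.9]
gripper_width: 0.0138
```

```bash

python3 -m jog '{"angular":[[0,0,0],[0,0,0],[0,0,0],[0,0,0],[0,0,0],[0,0,0],[0,0,0],[0,0,0]],"slide":[[0,0,0],[0,0,0],[0,0,0],[0,0,0],[0,0,0],[0,0,0],[0,0,0],[0,0,0]],"fingers":[0.05,0.05,0.05,0.05,0.05,0.05,0.05,0.05]}'

```

```text
time_s: 22.35
position: [0.5691, 0.2183, 0.1433]
orientation: [[0.362, 0.932, -0.0], [0.932, -0.362, -0.0], [-0.0, -0.0, -1.0]]
wrist_force: [0.8, -0.5, 0.3]
gripper_width: 0.0503
```

```bash

python3 -m jog '{"angular":[[0,0,0],[0,0,0],[0,0,0],[0,0,0],[0,0,0],[0,0,0],[0,0,0],[0,0,0]],"slide":[[0,0,-0.005],[0,0,-0.01],[0,0,-0.015],[0,0,-0.02],[0,0,-0.02],[0,0,-0.02],[0,0,-0.01],[0,0,0]],"fingers":[0.05,0.05,0.05,0.05,0.05,0.05,0.05,0.05]}'
python3 -m jog '{"angular":[[0,0,0],[0,0,0],[0,0,0],[0,0,0],[0,0,0],[0,0,0],[0,0,0],[0,0,0]],"slide":[[-0.02,0,0],[-0.02,-0.02,0],[-0.02,-0.03,0],[0,-0.03,0],[0,-0.02,0],[0,0,0],[0,0,0],[0,0,0]],"fingers":[0.05,0.05,0.05,0.05,0.05,0.05,0.05,0.05]}'
python3 -m jog '{"angular":[[0,0,0],[0,0,0],[0,0,0],[0,0,0],[0,0,0],[0,0,0]],"slide":[[0,0,0],[0,0,0],[0,0,0],[0,0,0],[0,0,0],[0,0,0]],"fingers":[0.05,0.05,0.05,0.05,0.05,0.05]}'
python3 - <<'E'
from h import *
s=telemetry.sense();delta([.57,.218,.2]);np.savez('w10.npz',position=s['position'],orientation=s['orientation'])
im=imaging.get_image('wrist');cv2.imwrite('pics/w10.png',im)
im=imaging.get_image('scene');cv2.imwrite('pics/s10.png',cv2.resize(im[220:330,360:490],None,fx=5,fy=5,interpolation=2))
E
```

```text
time_s: 23.02
position: [0.5714, 0.2189, 0.2479]
orientation: [[0.362, 0.932, 0.008], [0.932, -0.362, 0.002], [0.004, 0.006, -1.0]]
wrist_force: [-0.2, 0.5, 0.6]
gripper_width: 0.0502
time_s: 23.68
position: [0.4548, 0.1983, 0.2431]
orientation: [[0.361, 0.932, 0.0], [0.932, -0.361, -0.0], [-0.0, 0.0, -1.0]]
wrist_force: [1.4, -0.3, -0.5]
gripper_width: 0.0499
time_s: 24.18
position: [0.4544, 0.1985, 0.2434]
orientation: [[0.362, 0.932, -0.0], [0.932, -0.362, -0.0], [-0.0, -0.0, -1.0]]
wrist_force: [0.4, -0.5, 0.2]
gripper_width: 0.0503
t 24.1833 pos [0.4544 0.1985 0.2434] yawY -21.21 slide [0.06   0.1007 0.0433] turnz None w 0.0503 F [ 0.4  -0.55  0.16]
```

View pics/w10.png

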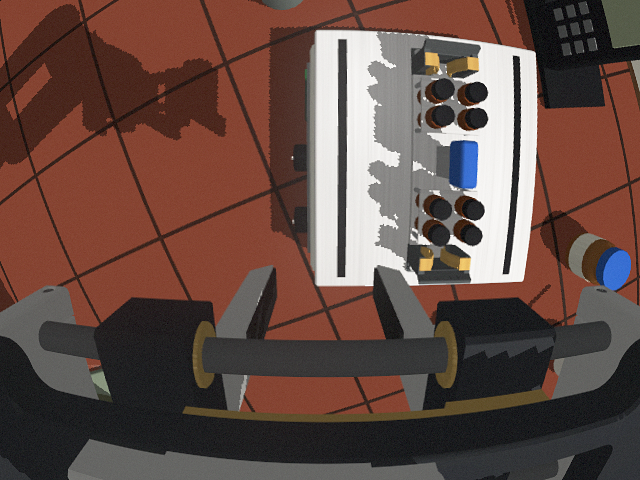

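View pics/s10.png

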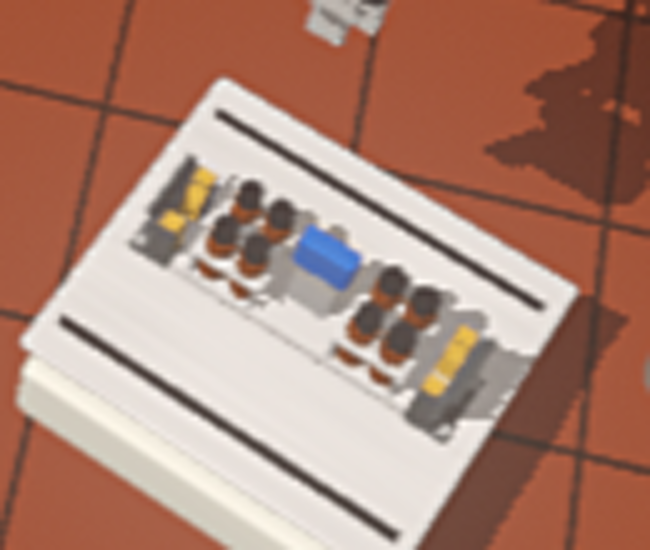

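```bash
python3 - <<'E'
from h import *
im=cv2.imread('pics/w10.png')
a=cv2.resize(im[30:110,400:500],None,fx=4,fy=4,interpolation=2);b=cv2.resize(im[215:295,400:500],None,fx=4,fy=4,interpolation=2)
cv2.imwrite('pics/w10c.png',np.hstack([a,b]))
s=dict(np.load('w10.npz'))
hsv=cv2.cvtColor(im,cv2.COLOR_BGR2HSV);m=cv2.inRange(hsv,(100,120,180),(125,255,255));m[:130]=0;m[200:]=0;m[:,:430]=0;m[:,500:]=0
p=np.argwhere(m>0)[:,::-1];w=np.array([wun(q,s,.1777)[:2] for q in p],np.float32);print(cv2.minAreaRect(w*1000))
# caps tops: dark blobs
E
```

```text
((569.4482421875, 217.29644775390625), (30.80750846862793, 10.37028980255127), 68.90943908691406)
```

View pics/w10c.png

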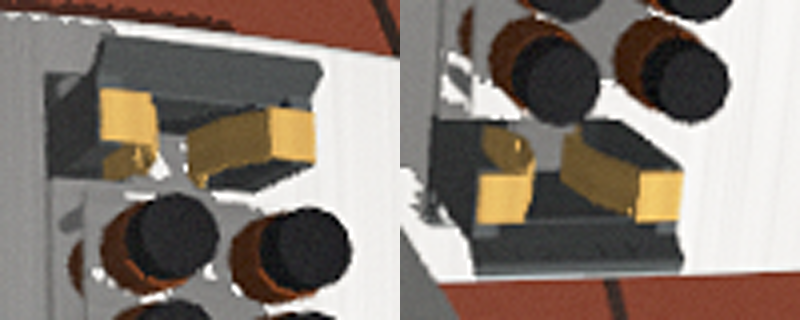

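Both ends look the same, with clips closed over the ears. The grip centre at (0.5694, 0.2173) matches the bracket centre to about 1 mm. Handing in.

```bash
python3 -c "
from rig import job_done,telemetry
print(telemetry.sense()['time_s']);print(job_done())"
```

```text
24.2833
the job is handed in; nothing more can be done
None
```

I fitted the amber rack in the shaker bracket, let go of it and handed the job in at 24.3 s. The hand-in gives no verdict, so what follows rests on my own readings.

**What I did:** I picked the rack up by its blue grip and kept it upright. I located the bracket from the two posts in the wrist camera and lowered the ears into the slots. I then pressed it down in steps of about 1 mm or less.

**Force on the way down:** The highest wrist reading was 12 N upward at the knees, 10 mm above home. That is about 15.5 N on the platform, or roughly 2 mm of sink. At the snap the reading fell from 7.3 N to about 0. It then rose again at the platform's stiffness, which fits landing on the seats. A last press read 9.7 N. I eased off to 4.9 N before opening the fingers, not fully to zero.

**Last checks:**
- **Position:** the released grip's centre measured (0.569, 0.217), against a bracket centre of (0.569, 0.216). The angles were 21.1° and 21.2°.
- **Seating:** both ends look alike in the pictures, with the clips closed over the ears. I judged the -y ear from the picture only, with no height measurement of its own. Rack height came from the wrist position and force.
- **Robot:** it stands clear of everything.
- **Other things on the bench:** nothing touched them that I could see, but I did not measure their positions again at the end.

**What disagreed:**
- The arm was still swinging during one early measurement of the rack, so I repeated it after it settled.
- The networks' position estimates differed by up to 2 cm, so I relied on my own measurements from the settled wrist pictures.

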